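# Close a wedge coupler on an instrument tube

## Robot

A 7-joint arm with a two-finger parallel gripper is mounted at the origin on a cart in front of the work surface, level with it; the furniture and walls round the work are solid. World frame = base frame: x ahead of the robot, y to its left, z up, the work surface at z = 0. Lengths are in m, angles in rad, forces in N, time in s.
With the tool pointing down it reaches from about 0.4 to 0.875 m from the base axis. Payload 19.3 kg.
Tool frame: the origin (TCP) lies on the centre line of the jaws, within the pads' length; the fingertips stand 14 mm ahead of it and the grasp point (between the pads) lies 5 mm behind it (ctrl.tip_extent is the z of the fingertips in the tool frame, in m); z points along the fingers, y is the line along which they close (so a half turn about z gives the same grasp; the last joint's range is limited). The gripper opens to 85 mm and grips with 20 to 120 N. Pads are 22 mm wide; open, the fingers measure 114 mm over their backs; the gripper's body (76 mm by 85 mm) begins 54 mm behind the grasp point. The pads swing forward as they close: fully open they stand 13 mm farther back than shut.
Start: joints at [1.086, 0.521, -0.036, 1.599, 0.021, 1.021, -0.113], TCP at [0.252, -0.572, 0.245] pointing down, gripper open.
Joint ranges: [-2.91, 2.91], [-0.3, 2.13], [-1.5, 1.42], [0.17, 2.43], [-1.26, 4.41], [0.16, 1.93], [-2.52, 2.52]. Speed limits (rad/s): [1.89, 1.89, 2.39, 2.39, 3.01, 3.01, 3.01].

## Interface

Orientations are given as [roll, pitch, yaw] about the fixed x, y, z axes, in that order (R = Rz(yaw) Ry(pitch) Rx(roll)).
In Python, from workcell import ctrl gives the robot as it stands.
- The arm moves only by the shell command python3 -m crank 'ROWS'. ROWS is JSON, a list of rows, each an object of numbers: "tx", "ty", "tz": the shift along the tool's x, y, z in m; "rx", "ry", "rz": the turn, a rotation vector about the tool's x, y, z in degrees; "claw": the gripper's target within -1 to 1 (shut at 1, half-way at 0, fully open at -1). A call has 1 to 12 rows; each row is the pose to reach, as a shift and turn from the pose commanded when the call began, along the tool's axes at that moment; what a row does not reach only later rows make up. A row lasts 1/8 s, in which the tool goes at most 62.5 mm and 10.7 degrees, less where a joint would pass 70% of its speed; a pose out of reach is approached as far as the arm can. A call with a gripper value outside its range is refused whole. The fingers move at their own pace and stop on an object; the grip force is fixed at half the most. Time passes only in rows, so rows that repeat a pose let the fingers close. It gives the time, the measured TCP pose, the force, the opening and the grip force at its end, in the units of the state.
- ctrl.read_state(): the state, without advancing time (a new reading comes with each control period).
- ctrl.snapshot(name): name is "scene" or "top"; returns (picture, depth): 400x640x3 uint8, red, green, blue; 400x640 float32, m along the optical axis (not along the pixel's ray), 0 where there is no reading.
- ctrl.camera_params(name): a dict with "vfov" (degrees; the focal length in pixels is half the picture's height over the tangent of half this angle, whatever the lens; pixels are square), "cx", "cy" (the principal point, pixels), "R" (3x3) and "t" (3): a world point X has camera coordinates R X + t. Camera axes: x right, y down, z forward; pixel columns grow to the right and rows downward; lengths in m; the calibration is good to about 2 mm. A picture is of the moment at which its call begins. camera_params takes no time and is no camera call.
- ctrl.finish_job(): hands the job in; it is judged then, once.
The state is a dict: "t": time; "q": joint angles; "joint_vel": joint speeds; "effort": joint torques, N m; "eef_pos": TCP position; "orientation": TCP orientation; "wrist_force": force on the tool from outside, world axes, zero at the start; "wrist_torque": the same for the moment, N m; "opening": opening from 0.0 (shut) to 1.0 (fully open); "grip_force": force on a finger pad.
Only numpy, scipy, OpenCV 4.12 (cv2) and the standard library are available. Lean on these libraries where they do the work, as an engineer would, in place of code of your own. Each camera call takes 0.05 s, during which the arm holds its last target. There are 200 camera calls.

## Task

Clamp the aluminium tube in the bench coupler: swing the coupler's open hinged half over until it lies on the tube, then swing the bolt up between its two prongs and push the knob on along its arc until the nut has wedged snugly up the prongs, at about 7 newtons of push, and let go. The tube is thin-walled and is crushed by half as much again, so feel for the resistance; leave the tube lying in its rests and the tools, board and pad around it where they are.

Things in the scene. Friction and masses are not known exactly. Their poses are not given: they have to be found in the camera images.
- clamp: coupler on a dark steel plate fixed on the table. Origin on the table under the coupler's middle; z up, y along the tube, -x the swing bolt's side, towards the robot. Plate x -96..60, y -50..190 mm, 10 high. Grey saddle (62 in x, 36 in y) holds the tube with its axis at z = 82; a second one stands at y = 140. Hinge pin of the upper half along y at x = 34, z = 82; bolt pivot along y at x = -66, z = 22
- cap_hinge (a joint): angle of the hinged upper steel half about its pin, rad: 0 = lies home on the tube, prongs pointing to the clamp's -x; 1.57 = upright; more = leaning back, away from the bolt (limit 2.0). Stiff hinge, 0.13 N m: it stays where it is left and does not fall shut
- cap_prongs (a point): point midway between the two prongs of the hinged half, 106 mm from the hinge pin; at clamp x = -72, z = 92 mm when home; axes turn with it. Prongs: round bars 10 mm thick, 31 mm over both in y, slot 11 mm wide between them, open at the end; they go on 26 mm beyond this point. Their tops rise towards the tube, 0.4 mm per mm against the nut's path, so the nut wedges there
- swing_bolt (a joint): angle of the swing bolt, rad: 0 = upright, positive = leaning out to the clamp's -x, away from the tube (limits 1.3 and -0.25). Stiff hinge, 0.25 N m (2 N at the knob): stays where it is left. With the upper half home, the nut reaches over the prong ends at about 0.35 and wedges tight somewhere between 0.25 and -0.15, different each time
- bolt_pivot (a point): pivot of the swing bolt, at clamp x = -66, y = 0, z = 22 mm
- bolt_knob (a point): middle of the black round knob (diameter 22, height 26 mm) at the bolt's end, 115 mm from the pivot; z axis out along the bolt. Shank 8 mm thick. Below the knob sits a domed nut, diameter 24 mm, dome centre 78 to 88 mm from the pivot: this differs and is not measured, so feel for the tight place. 7 N of push along the knob's arc press the upper half on the tube with about 70 N, 11 N crush it; most stays by friction when let go
- tube: loose thin-walled aluminium tube, diameter 32, length 260 mm, black end caps, lying in the two saddles along the clamp's y; origin at its middle, y along it
- clamp_cap: the hinged upper half itself; origin on the hinge pin, axes those of the clamp when home. Its arch (30 mm wide in y) bears on the tube
- side_cutters: bystander: pliers with yellow grips, 54 x 126 x 11 mm, flat on the table; origin under the middle
- hex_keys: bystander: bent steel hex key, 33 x 121 x 4 mm, flat on the table; origin under the middle
- solder_reel: bystander: reel of solder, diameter 64, height 43 mm, standing on its flange; origin under the middle
- relay_board: bystander: small circuit board on stand-offs, 62 x 95 x 21 mm; origin under the middle
- notepad: bystander: white notepad, 108 x 150 x 6 mm; origin under the middle
- screwdriver_red: bystander: screwdriver with a red handle, 213 mm long; origin under the middle

How it is judged:
On the way, in this order (a step that is already met when the one before it is completed fails the run):
1. the hinged half lies on the tube while the bolt is still out of the slot (value of joint cap_hinge below 0.06 rad and value of joint swing_bolt above 0.4 rad), for 0.2 s.
2. the bolt stands between the prongs and wedges the hinged half down on the tube (value of joint swing_bolt below 0.3 rad and contact force between clamp_cap and tube above 15 N), for 0.2 s.
At the end, for the whole second after the job is handed in: the hinged half lies on the tube (joint below 0.06 rad), the bolt stands in the slot (joint below 0.3 rad) and, with everything let go, the hinged half presses on the tube with 15 to 130 N; the tube is at rest and within 12 mm of where it was (all of step 2 and value of joint cap_hinge below 0.06 rad and contact force between clamp_cap and tube below 130 N and linear speed of tube below 0.02 m/s and distance of tube from where it was at the start of the episode below 0.012 m); the robot touches nothing.
It fails at once if the thin tube is crushed: the hinged half presses on it with more than 150 N (contact force between clamp_cap and tube above 150 N).
It fails at once if the tube is pushed or lifted more than 20 mm from where it lay (distance of tube from where it was at the start of the episode above 0.02 m).
It fails at once if one of the tools, boards or pads round the coupler is pushed more than 30 mm (distance of any of side_cutters, hex_keys, solder_reel, relay_board, notepad, screwdriver_red from where it was at the start of the episode above 0.03 m).
It also fails if it takes over 72 s, if anything falls off the work surface, if the arm or the gripper's body presses on something with over 40 N, if the wrist force passes 120 N, or if a joint passes its speed limit or range.

## Working session

There is one attempt and no reset: what is moved stays moved. The work goes in short steps, Python scripts to look and compute and a shell command to move; the robot and the scene stay as the last step left them, time stands still between calls to the robot, and variables do not carry over. Pictures are saved under pics/ and viewed, at most 10 in all, crops included, and the job is handed in when it is done.

```bash
mkdir -p pics; ls; cat > h.py <<'E'
import numpy as np, cv2
from workcell import ctrl
from scipy.spatial.transform import Rotation as Ro
def cam(n):
    p=ctrl.camera_params(n); f=200/np.tan(np.radians(p['vfov'])/2)
    return f,p['cx'],p['cy'],np.array(p['R']),np.array(p['t'])
def pts(n,d):
    f,cx,cy,R,t=cam(n); v,u=np.mgrid[:400,:640]
    c=np.stack([(u-cx)/f*d,(v-cy)/f*d,d],-1)
    return (c-t)@R
def proj(n,X):
    f,cx,cy,R,t=cam(n); c=np.atleast_2d(X)@R.T+t
    return c[:,:2]/c[:,2:]*f+[cx,cy]
def snap(n,name):
    im,d=ctrl.snapshot(n); np.savez(f'pics/{name}.npz',im=im,d=d)
    cv2.imwrite(f'pics/{name}.png',im[...,::-1]); return im,d
E
python3 - <<'E'
from h import *
for n in('scene','top'):
    im,d=snap(n,n+'0'); f,cx,cy,R,t=cam(n); print(n,f,cx,cy,-R.T@t, R[2])
s=ctrl.read_state(); print(s, ctrl.tip_extent)
E
```

```text
pics
scene 405.00001270688193 325.8955948247123 202.35172235042057 [0.01261957 0.56095639 0.91272036] [ 0.49668815 -0.4880203  -0.7177305 ]
top 444.5092049500252 321.42982747635705 205.27988427426774 [0.44357803 0.03084949 1.11805317] [ 0.12893126 -0.02137901 -0.99142305]
{'t': 0.1, 'q': array([ 1.0858172 ,  0.52194042, -0.03629984,  1.599902  ,  0.02118955,
        1.02109653, -0.11278644]), 'joint_vel': array([ 0.00075207, -0.00048186, -0.00111598, -0.00215409,  0.00050698,
        0.00070339, -0.00106821]), 'effort': array([ 5.27219527e-03, -9.28488564e+01,  1.98495917e+00, -3.70530295e+01,
        1.82646612e-02,  5.36808555e-03, -3.20988181e-05]), 'eef_pos': array([ 0.2517219 , -0.57178165,  0.24480985]), 'orientation': array([-3.14063349e+00,  7.05391290e-05,  4.14751459e-01]), 'wrist_force': array([-0.5766415 ,  0.58237384, -0.16874545]), 'wrist_torque': array([ 0.01774178, -0.00498376, -0.03825306]), 'grip_force': 0.0, 'opening': 1.00308281162008} 0.014
```

View pics/scene0.png

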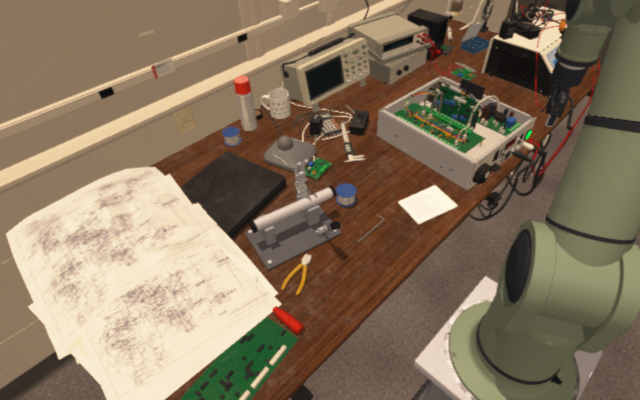

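View pics/top0.png

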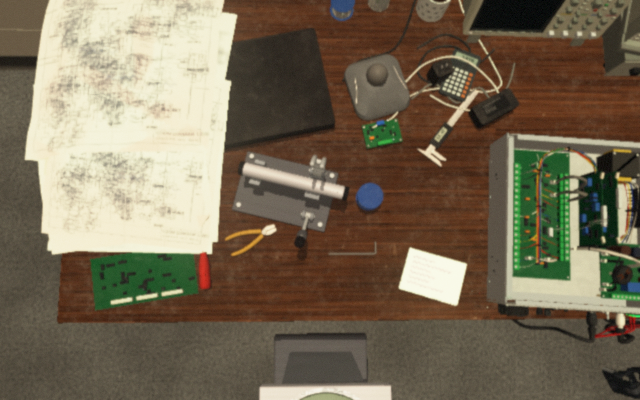

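The top view shows the plate around (285,190), the tube running from (245,170) to (345,192), the upright cap at about (318,170) and the knob at (300,240). The blue solder reel is at (370,196), the pliers at (255,238) and the hex key at (355,250).

```bash
python3 - <<'E'
from h import *
o=np.load('pics/top0.npz'); im,d=o['im'],o['d']; P=pts('top',d)
def box(u0,u1,v0,v1):
    m=np.zeros((400,640),bool); m[v0:v1,u0:u1]=1; return m
g=im.astype(int); s=g.max(-1)-g.min(-1)
# tube : bright, z 0.085..0.11
m=box(225,360,145,210)&(P[...,2]>.085)&(P[...,2]<.108)&(g.min(-1)>120)&(s<40)
Q=P[m]; c=Q[:,:2].mean(0); w,V=np.linalg.eigh(np.cov(Q[:,:2].T)); a=V[:,1]*np.sign(V[1,1])
print('tube',m.sum(),c,'yaw of clamp y',np.degrees(np.arctan2(-a[0],a[1])),'zmax',np.percentile(Q[:,2],[50,95]),'ext',np.ptp((Q[:,:2]-c)@a))
# plate
m=box(215,350,140,245)&(P[...,2]>.006)&(P[...,2]<.016)&(s<40)
r=cv2.minAreaRect(P[m][:,:2].astype(np.float32)); print('plate',m.sum(),r,cv2.boxPoints(r))
# knob
m=box(285,320,225,255)&(P[...,2]>.03)
print('knob',m.sum(),np.median(P[m],0),P[m].max(0),P[m].min(0))
for v in range(205,252,3): print(v,[tuple(np.round(P[v,u]*1000).astype(int)) for u in range(294,316,4)])
m=box(300,335,145,200)&(P[...,2]>.12); print('cap',m.sum(),P[m].min(0),P[m].max(0),P[m].mean(0))
for n in('scene0','top0'):
    i=cv2.imread(f'pics/{n}.png'); x=i[165:285,230:380] if n[0]=='s' else i[140:260,225:390]
    cv2.imwrite(f'pics/{n}c.png',cv2.resize(x,None,fx=4.6,fy=4.6,interpolation=2))
a=cv2.imread('pics/scene0c.png');b=cv2.imread('pics/top0c.png')
a=cv2.resize(a,(400,320));b=cv2.resize(b,(400,291));cv2.imwrite('pics/both.png',np.hstack([a,cv2.copyMakeBorder(b,0,29,0,0,0)]))
E
```

```text
tube 1165 [0.63724209 0.074397  ] yaw of clamp y -14.106405648364833 zmax [0.0948894  0.09893265] ext 0.24037242242816423
plate 3715 ((0.624332845211029, 0.11488286405801773), (0.29443249106407166, 0.2615831196308136), 86.06159973144531) [[ 0.48373878 -0.02300245]
 [ 0.7447041  -0.040969  ]
 [ 0.7649269   0.25276816]
 [ 0.50396156  0.27073473]]
knob 188 [0.49996    0.05556167 0.11249737] [0.53376051 0.07119565 1.11805317] [0.44357803 0.03084949 0.06083359]
205 [(np.int64(589), np.int64(76), np.int64(7)), (np.int64(588), np.int64(66), np.int64(12)), (np.int64(588), np.int64(56), np.int64(11)), (np.int64(589), np.int64(46), np.int64(8)), (np.int64(589), np.int64(36), np.int64(7)), (np.int64(588), np.int64(26), np.int64(11))]
208 [(np.int64(580), np.int64(76), np.int64(14)), (np.int64(581), np.int64(66), np.int64(10)), (np.int64(581), np.int64(56), np.int64(9)), (np.int64(581), np.int64(46), np.int64(8)), (np.int64(581), np.int64(36), np.int64(11)), (np.int64(581), np.int64(26), np.int64(10))]
211 [(np.int64(574), np.int64(76), np.int64(8)), (np.int64(573), np.int64(66), np.int64(10)), 
[... 3167 characters left out ...]
t64(26), np.int64(-2))]
247 [(np.int64(484), np.int64(76), np.int64(-1)), (np.int64(480), np.int64(62), np.int64(118)), (np.int64(480), np.int64(53), np.int64(111)), (np.int64(484), np.int64(46), np.int64(0)), (np.int64(484), np.int64(36), np.int64(-2)), (np.int64(484), np.int64(26), np.int64(-2))]
250 [(np.int64(476), np.int64(76), np.int64(0)), (np.int64(476), np.int64(66), np.int64(-1)), (np.int64(476), np.int64(56), np.int64(-3)), (np.int64(476), np.int64(46), np.int64(0)), (np.int64(476), np.int64(36), np.int64(-1)), (np.int64(476), np.int64(26), np.int64(-1))]
cap 174 [ 4.43578028e-01 -2.35272389e-04  1.32022061e-01] [0.67592342 0.03464866 1.11805317] [0.64778392 0.01877938 0.22573689]
```

View pics/both.png

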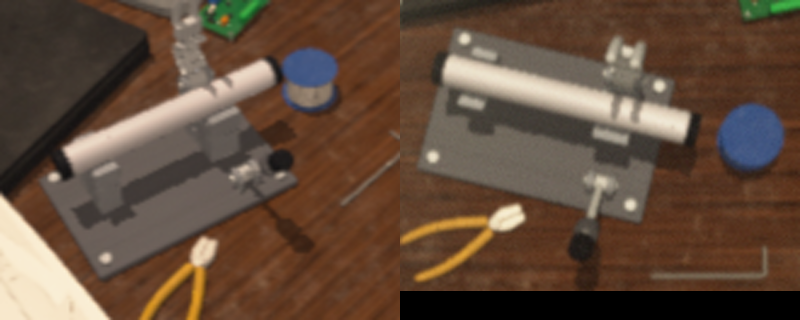

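The crops show the cap standing up and leaning back, the bolt leaning out towards the robot, and the four white plate screws. Screw pixels in the top image are about (251.8,156.1), (332.3,175.5), (238.6,204.8) and (320.3,224.6). I'll fit the clamp frame from these and the tube.

```bash
cat >> h.py <<'E'
def ray(n,uv,z):
    f,cx,cy,R,t=cam(n); C=-R.T@t; dr=R.T@np.array([(uv[0]-cx)/f,(uv[1]-cy)/f,1]); return C+dr*(z-C[2])/dr[2]
E
python3 - <<'E'
from h import *
o=np.load('pics/top0.npz'); im,d=o['im'],o['d']; P=pts('top',d); g=im.astype(int)
S=[]
for u,v in [(251.8,156.1),(332.3,175.5),(238.6,204.8),(320.3,224.6)]:
    u0,v0=int(u)-3,int(v)-3; w=g[v0:v0+8,u0:u0+8].min(-1).astype(float); w=np.clip(w-np.median(w)-20,0,None)
    yy,xx=np.mgrid[v0:v0+8,u0:u0+8]; p=((xx*w).sum()/w.sum(),(yy*w).sum()/w.sum()); S.append(ray('top',p,.011)); print(np.round(p,1),S[-1].round(4))
S=np.array(S)[:,:2]
ay=(S[0]-S[1]+S[2]-S[3])/2; ax=(S[0]-S[2]+S[1]-S[3])/2
print('screw spans',np.linalg.norm(ay),np.linalg.norm(ax),'yaw',np.degrees(np.arctan2(-ay[0],ay[1])),np.degrees(np.arctan2(ax[1],ax[0])))
yaw=np.arctan2(-ay[0],ay[1]); X=np.array([np.cos(yaw),np.sin(yaw)]);Y=np.array([-X[1],X[0]])
O=S.mean(0)+.018*X-.070*Y; print('O',O)
K=np.dstack([(P[...,:2]-O)@X,(P[...,:2]-O)@Y,P[...,2]])*1000
b=lambda u0,u1,v0,v1:K[v0:v1,u0:u1].reshape(-1,3)
q=b(225,360,145,212); q=q[(q[:,2]>88)&(q[:,2]<110)]; print('tube mean',q.mean(0),np.percentile(q,[1,99],0))
q=b(285,320,225,255); q=q[(q[:,2]>105)&(q[:,2]<200)]; print('knob',q.mean(0),len(q))
q=b(300,345,140,200); q=q[(q[:,2]>112)&(q[:,2]<300)]; print('cap',len(q)); i=np.argsort(q[:,2]);print(q[i][::8].round())
# scene view
o=np.load('pics/scene0.npz'); P=pts('scene',o['d']); K=np.dstack([(P[...,:2]-O)@X,(P[...,:2]-O)@Y,P[...,2]])*1000
q=b(285,330,160,225); q=q[(q[:,2]>112)&(q[:,2]<300)&(abs(q[:,1])<30)&(q[:,0]<120)]; i=np.argsort(q[:,2]);print('cap scene',len(q));print(q[i][::25].round())
q=b(300,350,205,245); q=q[(q[:,2]>75)&(q[:,2]<200)&(q[:,0]<-60)]; print('knob sc',q.mean(0),len(q),q.min(0),q.max(0))
E
```

```text
[251.2 155.6] [0.7153 0.1847 0.011 ]
[331.5 175. ] [ 0.6649 -0.019   0.011 ]
[238.1 204.2] [0.5908 0.2156 0.011 ]
[319.6 224. ] [0.5404 0.0118 0.011 ]
screw spans 0.20987581785885556 0.1282734433729011 yaw -13.891268516889184 -13.907261815774502
O [0.62854616 0.02599998]
tube mean [-1.80300602 45.92790261 94.54761904] [[-17.43145763 -79.8932962   88.2341763 ]
 [ 34.38879358 177.99818293 100.50410025]]
knob [-140.9315581    -0.98031166  119.889091  ] 102
cap 166
[[ 29.  -9. 132.]
 [ 34. -15. 136.]
 [ 35.   2. 137.]
 [ 29. -14. 138.]
 [ 35.  -3. 140.]
 [ 37.   0. 159.]
 [ 37.  -2. 161.]
 [ 40.  -4. 162.]
 [ 44. -16. 165.]
 [ 41.   6. 183.]
 [ 37.  14. 191.]
 [ 37.  11. 196.]
 [ 34.  -9. 201.]
 [ 30.  12. 204.]
 [ 29.  10. 209.]
 [ 25. -11. 211.]
 [ 21.   5. 213.]
 [ 14.  12. 214.]
 [ 18. -10. 215.]
 [ 17.   7. 216.]
 [ 20.  14. 218.]]
cap scene 217
[[ 48.   5. 112.]
 [ 31.  -7. 136.]
 [ 37. -10. 141.]
 [ 36.  -1. 150.]
 [ 41.  15. 158.]
 [ 40.  -7. 163.]
 [ 36.  10. 178.]
 [ 31.  -5. 196.]
 [ 19.   7. 213.]]
knob sc [-138.55541703    4.62765538  111.39166507] 101 [-154.60139491  -10.35789447   85.835606  ] [-113.57669535   12.36061788  128.50130681]
```

Clamp frame: yaw is -13.9° and the origin is at (0.6285, 0.026). The screw spans of 210×128 mm and tube top at about 98 mm fit the given sizes. The cap is at about 1.37 rad and the bolt at about 0.70 rad. The plan is to come in behind the cap with the fingers shut, push it over, then push the knob.

```bash
cat >> h.py <<'E'
O=np.array([.6285,.026,0]); YAW=np.radians(-13.9); C=Ro.from_euler('z',YAW).as_matrix()
def where(goal=None):
    s=ctrl.read_state(); R=Ro.from_euler('xyz',s['orientation']).as_matrix()
    p=C.T@(s['eef_pos']-O)*1000; print('t',round(s['t'],2),'clamp TCP',p.round(1),'rpy',np.degrees(s['orientation']).round(1),'F clamp',(C.T@s['wrist_force']).round(2),'open',round(s['opening'],2))
    if goal is not None: print('to go tool m',(R.T@C@(np.array(goal)-p)/1000).round(4),'turn',np.degrees((Ro.from_matrix(R).inv()*Ro.from_euler('xyz',[np.pi,0,YAW])).as_rotvec()).round(2))
E
python3 -m crank '[{"tx":0.03,"ty":-0.015,"tz":-0.04,"rz":4,"claw":1},{"tx":0.08,"ty":-0.04,"tz":-0.07,"rz":9,"claw":1},{"tx":0.135,"ty":-0.068,"tz":-0.07,"rz":14,"claw":1},{"tx":0.19,"ty":-0.095,"tz":-0.07,"rz":19,"claw":1},{"tx":0.245,"ty":-0.123,"tz":-0.07,"rz":24,"claw":1},{"tx":0.3,"ty":-0.15,"tz":-0.07,"rz":29,"claw":1},{"tx":0.355,"ty":-0.178,"tz":-0.07,"rz":34,"claw":1},{"tx":0.41,"ty":-0.206,"tz":-0.07,"rz":37.7,"claw":1},{"tx":0.465,"ty":-0.234,"tz":-0.07,"rz":37.7,"claw":1},{"tx":0.52,"ty":-0.261,"tz":-0.07,"rz":37.7,"claw":1},{"tx":0.575,"ty":-0.289,"tz":-0.07,"rz":37.7,"claw":1},{"tx":0.62,"ty":-0.312,"tz":-0.07,"rz":37.7,"claw":1}]'
python3 -c "
from h import *
where([75,0,215])"
```

```text
t 0.1 clamp TCP [-222.1 -670.8  244.8] rpy [-179.9    0.    23.8] F clamp [-0.7   0.43 -0.17] open 1.0
to go tool m [ 0.6451 -0.3494  0.0301] turn [-5.000e-02  2.000e-02  3.766e+01]invalid input
```

```bash
python3 -m crank '[{"tx":0.0,"ty":0.0,"tz":-0.04,"rx":0,"ry":0,"rz":0,"claw":1},{"tx":0.03,"ty":-0.015,"tz":-0.07,"rx":0,"ry":0,"rz":5,"claw":1}]'; python3 -m crank --help | head -20
```

```text
t: 0.35
eef_pos: [0.2717, -0.5472, 0.316]
orientation: [-3.142, 0.001, 0.323]
wrist_force: [1.8, -0.4, 0.7]
opening: 0.603
grip_force: 0.0invalid input: not JSON, or not a number
```

Every row needs all seven keys. Next I compute the travel from here.

```bash
python3 -c "
from h import *
where([80,0,310])"
```

```text
t 0.35 clamp TCP [-208.7 -642.1  316. ] rpy [-1.80e+02  1.00e-01  1.85e+01] F clamp [1.82 0.01 0.67] open 0.6
to go tool m [ 0.5876 -0.3877  0.0055] turn [1.000e-02 5.000e-02 3.238e+01]
```

```bash
python3 -m crank '[{"tx":0.04,"ty":-0.026,"tz":0,"rx":0,"ry":0,"rz":4,"claw":1},{"tx":0.09,"ty":-0.059,"tz":0,"rx":0,"ry":0,"rz":8,"claw":1},{"tx":0.14,"ty":-0.092,"tz":0,"rx":0,"ry":0,"rz":12,"claw":1},{"tx":0.19,"ty":-0.125,"tz":0,"rx":0,"ry":0,"rz":16,"claw":1},{"tx":0.24,"ty":-0.158,"tz":0,"rx":0,"ry":0,"rz":20,"claw":1},{"tx":0.29,"ty":-0.191,"tz":0,"rx":0,"ry":0,"rz":24,"claw":1},{"tx":0.34,"ty":-0.224,"tz":0,"rx":0,"ry":0,"rz":28,"claw":1},{"tx":0.39,"ty":-0.257,"tz":0,"rx":0,"ry":0,"rz":32.4,"claw":1},{"tx":0.44,"ty":-0.29,"tz":0,"rx":0,"ry":0,"rz":32.4,"claw":1},{"tx":0.49,"ty":-0.323,"tz":0,"rx":0,"ry":0,"rz":32.4,"claw":1},{"tx":0.54,"ty":-0.356,"tz":0,"rx":0,"ry":0,"rz":32.4,"claw":1},{"tx":0.587,"ty":-0.387,"tz":0,"rx":0,"ry":0,"rz":32.4,"claw":1}]'
python3 -c "
from h import *
where([75,0,204])"
```

```text
t: 1.85
eef_pos: [0.7054, 0.0109, 0.3149]
orientation: [3.141, 0.001, -0.238]
wrist_force: [0.1, -0.8, 0.4]
opening: -0.003
grip_force: 0.0
t 1.85 clamp TCP [ 78.3   3.8 314.9] rpy [180.    0.  -13.6] F clamp [ 0.28 -0.76  0.4 ] open -0.0
to go tool m [-0.0033  0.0038  0.1109] turn [0.01 0.03 0.28]
```

```bash
python3 -m crank '[{"tx":-0.003,"ty":0.004,"tz":0.04,"rx":0,"ry":0,"rz":0,"claw":1},{"tx":-0.003,"ty":0.004,"tz":0.08,"rx":0,"ry":0,"rz":0,"claw":1},{"tx":-0.003,"ty":0.004,"tz":0.111,"rx":0,"ry":0,"rz":0,"claw":1},{"tx":-0.003,"ty":0.004,"tz":0.111,"rx":0,"ry":0,"rz":0,"claw":1}]'
python3 -c "
from h import *
where([75,0,204])
a,_=snap('scene','s1');b,_=snap('top','t1')
x=cv2.resize(a[100:260,230:430],(500,400),interpolation=2);y=cv2.resize(b[120:260,250:355],(300,400),interpolation=2)
cv2.imwrite('pics/b1.png',np.hstack([x,y])[...,::-1])"
```

```text
t: 2.35
eef_pos: [0.6995, 0.0058, 0.2019]
orientation: [3.14, 0.004, -0.238]
wrist_force: [-0.2, -0.8, 1.6]
opening: 0.002
grip_force: 0.0
t 2.35 clamp TCP [ 73.7  -2.5 201.9] rpy [179.9   0.2 -13.6] F clamp [-0.03 -0.87  1.56] open 0.0
to go tool m [ 0.0013 -0.0025 -0.0021] turn [0.07 0.25 0.27]
```

View pics/b1.png

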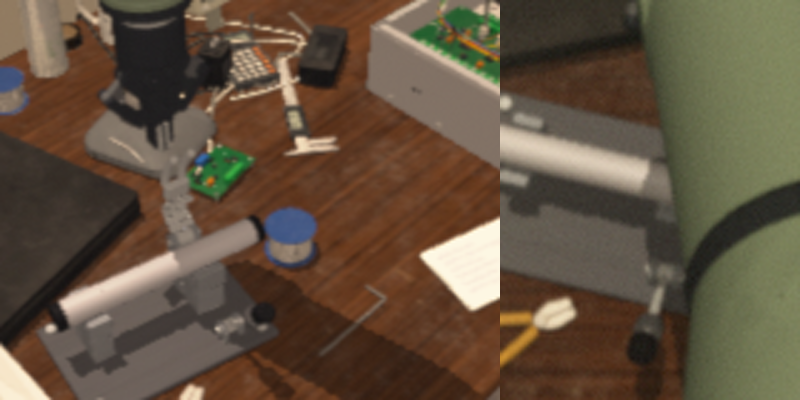

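The fingertips stand just behind the upright cap, at about (165,130) in the left crop, and clear of the relay board. Now I sweep the cap over along its arc.

```bash
python3 -m crank '[{"tx":-0.015,"ty":-0.001,"tz":0,"rx":0,"ry":0,"rz":0,"claw":1},{"tx":-0.027,"ty":-0.002,"tz":0,"rx":0,"ry":0,"rz":0,"claw":1},{"tx":-0.036,"ty":-0.002,"tz":0.002,"rx":0,"ry":0,"rz":0,"claw":1},{"tx":-0.045,"ty":-0.002,"tz":0.003,"rx":0,"ry":0,"rz":0,"claw":1},{"tx":-0.054,"ty":-0.002,"tz":0.005,"rx":0,"ry":0,"rz":0,"claw":1},{"tx":-0.064,"ty":-0.002,"tz":0.008,"rx":0,"ry":0,"rz":0,"claw":1},{"tx":-0.074,"ty":-0.002,"tz":0.012,"rx":0,"ry":0,"rz":0,"claw":1},{"tx":-0.083,"ty":-0.002,"tz":0.017,"rx":0,"ry":0,"rz":0,"claw":1},{"tx":-0.092,"ty":-0.002,"tz":0.022,"rx":0,"ry":0,"rz":0,"claw":1},{"tx":-0.1,"ty":-0.002,"tz":0.029,"rx":0,"ry":0,"rz":0,"claw":1},{"tx":-0.108,"ty":-0.002,"tz":0.036,"rx":0,"ry":0,"rz":0,"claw":1},{"tx":-0.108,"ty":-0.002,"tz":0.036,"rx":0,"ry":0,"rz":0,"claw":1}]'
python3 -c "
from h import *
where([-55,0,131.6])"
```

```text
t: 3.95
eef_pos: [0.5956, 0.0336, 0.1676]
orientation: [3.141, 0.001, -0.238]
wrist_force: [-0.1, -0.7, -0.7]
opening: 0.002
grip_force: 0.0
t 3.95 clamp TCP [-33.8  -0.5 167.6] rpy [ 1.80e+02  1.00e-01 -1.36e+01] F clamp [ 0.09 -0.69 -0.69] open 0.0
to go tool m [-0.0212 -0.0007  0.0361] turn [0.01 0.06 0.29]
```

```bash
python3 -m crank '[{"tx":-0.007,"ty":0,"tz":0.008,"rx":0,"ry":0,"rz":0,"claw":1},{"tx":-0.013,"ty":0,"tz":0.017,"rx":0,"ry":0,"rz":0,"claw":1},{"tx":-0.018,"ty":0,"tz":0.026,"rx":0,"ry":0,"rz":0,"claw":1},{"tx":-0.021,"ty":0,"tz":0.034,"rx":0,"ry":0,"rz":0,"claw":1},{"tx":-0.021,"ty":0,"tz":0.034,"rx":0,"ry":0,"rz":0,"claw":1}]'
python3 -c "
from h import *
where([-60,0,115])
a,_=snap('scene','s2');b,_=snap('top','t2')
x=cv2.resize(a[140:260,230:380],(500,400),interpolation=2);y=cv2.resize(b[140:260,260:350],(300,400),interpolation=2)
cv2.imwrite('pics/b2.png',np.hstack([x,y])[...,::-1])"
```

```text
t: 4.58
eef_pos: [0.5755, 0.0383, 0.1336]
orientation: [3.141, 0.001, -0.238]
wrist_force: [-0.1, -0.9, 0.2]
opening: 0.002
grip_force: 0.0
t 4.58 clamp TCP [-54.4  -0.8 133.6] rpy [ 1.80e+02  1.00e-01 -1.36e+01] F clamp [ 0.15 -0.91  0.23] open 0.0
to go tool m [-0.0055 -0.0008  0.0186] turn [0.02 0.05 0.27]
```

View pics/b2.png

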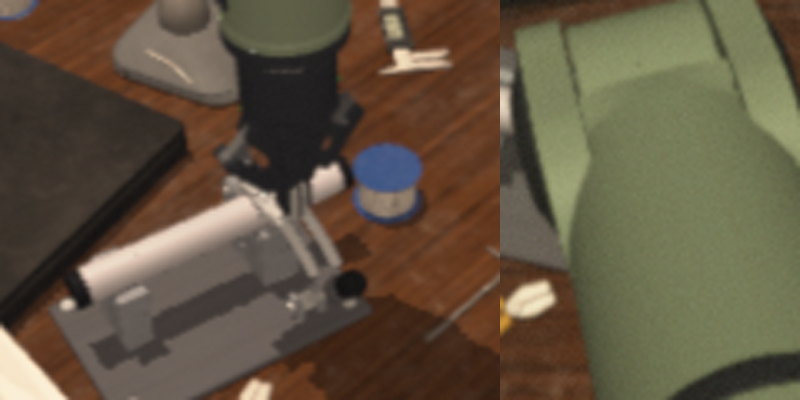

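The cap is nearly home, with the prongs at about (325,260) in the left crop, still just above the bolt. I press down gently and watch the force.

```bash
F='"ty":0,"rx":0,"ry":0,"rz":0,"claw":1'; python3 -m crank '[{"tx":-0.001,"ty":0,"tz":0.003,"rx":0,"ry":0,"rz":0,"claw":1},{"tx":-0.002,"ty":0,"tz":0.006,"rx":0,"ry":0,"rz":0,"claw":1},{"tx":-0.002,"ty":0,"tz":0.006,"rx":0,"ry":0,"rz":0,"claw":1}]'
python3 -m crank '[{"tx":-0.001,"ty":0,"tz":0.002,"rx":0,"ry":0,"rz":0,"claw":1},{"tx":-0.001,"ty":0,"tz":0.002,"rx":0,"ry":0,"rz":0,"claw":1}]'
python3 -c "
from h import *
where([-60,0,115])"
```

```text
t: 5.05
eef_pos: [0.5738, 0.0387, 0.1281]
orientation: [3.142, 0.0, -0.238]
wrist_force: [0.2, -0.5, -0.2]
opening: 0.001
grip_force: 0.0
t: 5.3
eef_pos: [0.5728, 0.039, 0.1262]
orientation: [3.142, 0.0, -0.238]
wrist_force: [-0.3, 1.3, 0.3]
opening: -0.002
grip_force: 0.0
t 5.3 clamp TCP [-57.2  -0.8 126.2] rpy [180.    0.  -13.6] F clamp [-0.63  1.14  0.26] open -0.0
to go tool m [-0.0028 -0.0008  0.0112] turn [0.   0.01 0.27]
```

```bash
for i in 1; do python3 -m crank '[{"tx":-0.001,"ty":0,"tz":0.002,"rx":0,"ry":0,"rz":0,"claw":1},{"tx":-0.001,"ty":0,"tz":0.002,"rx":0,"ry":0,"rz":0,"claw":1}]'; done | grep -E "eef|force"
python3 -m crank '[{"tx":0,"ty":0,"tz":0.002,"rx":0,"ry":0,"rz":0,"claw":1},{"tx":0,"ty":0,"tz":0.002,"rx":0,"ry":0,"rz":0,"claw":1}]'| grep -E "eef|wrist"
```

```text
eef_pos: [0.5718, 0.0392, 0.1242]
wrist_force: [0.9, 0.0, -0.4]
grip_force: 0.0
eef_pos: [0.5719, 0.0392, 0.1221]
wrist_force: [0.3, -0.8, -0.2]
```

```bash
python3 -m crank '[{"tx":0,"ty":0,"tz":0.001,"rx":0,"ry":0,"rz":0,"claw":1},{"tx":0,"ty":0,"tz":0.001,"rx":0,"ry":0,"rz":0,"claw":1}]'| grep -E "eef|wrist"; python3 - <<'E'
from h import *
_,d=snap('scene','s3'); P=pts('scene',d); K=(P-O)@C*1000
m=(abs(K[...,1])<16)&(K[...,0]>-104)&(K[...,0]<-78)&(K[...,2]>70)&(K[...,2]<150); q=K[m]
print(len(q), np.polyfit(q[:,0],q[:,2],1) if len(q)>9 else 0); print(q[np.argsort(q[:,0])].round()[::4])
E
```

```text
eef_pos: [0.5719, 0.0392, 0.1212]
wrist_force: [0.7, -0.8, 0.2]
75 [  0.58450776 144.69918221]
[[-104.  -11.   86.]
 [-103.   11.   78.]
 [-100.    9.   87.]
 [-100.   12.   88.]
 [ -98.    8.   88.]
 [ -97.   10.   89.]
 [ -96.    9.   92.]
 [ -94.   -8.   84.]
 [ -93.   11.   93.]
 [ -92.   -6.   91.]
 [ -91.   10.   95.]
 [ -90.   15.   90.]
 [ -88.  -11.   96.]
 [ -87.   10.   95.]
 [ -85.  -11.   97.]
 [ -83.   11.  101.]
 [ -83.    8.   94.]
 [ -80.   12.   99.]
 [ -79.  -14.   94.]]
```

```bash
python3 -m crank '[{"tx":0,"ty":0,"tz":0.001,"rx":0,"ry":0,"rz":0,"claw":1},{"tx":0,"ty":0,"tz":0.001,"rx":0,"ry":0,"rz":0,"claw":1}]'| grep -E "eef|wrist";  python3 -m crank '[{"tx":0,"ty":0,"tz":0.001,"rx":0,"ry":0,"rz":0,"claw":1},{"tx":0,"ty":0,"tz":0.001,"rx":0,"ry":0,"rz":0,"claw":1}]'| grep -E "eef|wrist"
```

```text
eef_pos: [0.5719, 0.0392, 0.1202]
wrist_force: [-0.5, 0.6, 0.4]
eef_pos: [0.5719, 0.0392, 0.1192]
wrist_force: [-0.4, 0.3, 0.4]
```

```bash
python3 -m crank '[{"tx":0,"ty":0,"tz":0.001,"rx":0,"ry":0,"rz":0,"claw":1},{"tx":0,"ty":0,"tz":0.001,"rx":0,"ry":0,"rz":0,"claw":1}]'| grep -E "eef|wrist";  python3 -m crank '[{"tx":0,"ty":0,"tz":0.001,"rx":0,"ry":0,"rz":0,"claw":1},{"tx":0,"ty":0,"tz":0.001,"rx":0,"ry":0,"rz":0,"claw":1}]'| grep -E "eef|wrist"
```

```text
eef_pos: [0.5719, 0.0392, 0.1182]
wrist_force: [-1.1, 1.0, -0.4]
eef_pos: [0.5719, 0.0392, 0.1172]
wrist_force: [0.0, -0.7, 1.9]
```

```bash
python3 - <<'E'
from h import *
where()
_,d=snap('scene','s4'); P=pts('scene',d); K=(P-O)@C*1000
q=np.load('pics/s3.npz')['d']; K3=(pts('scene',q)-O)@C*1000
for k in(K3,K):
    for lo in(-104,-97,-90,-83):
        m=(abs(k[...,1])<16)&(abs(k[...,1])>6)&(k[...,0]>lo)&(k[...,0]<lo+7)&(k[...,2]>70)&(k[...,2]<120); print(lo+3.5,m.sum(),np.percentile(k[m][:,2],[50,75,90]).round(1))
E
```

```text
t 7.1 clamp TCP [-58.1  -0.8 117.2] rpy [-180.     0.   -13.6] F clamp [ 0.19 -0.66  1.86] open 0.0
-100.5 20 [86.6 87.6 88.5]
-93.5 22 [91.  93.2 95.2]
-86.5 17 [94.1 95.3 97.2]
-79.5 16 [ 98.   99.8 101.7]
-100.5 15 [80.2 82.  84.3]
-93.5 19 [85.7 87.  88.2]
-86.5 22 [89.4 91.1 93.4]
-79.5 11 [94.  95.2 95.7]
```

The prongs are following the tool down and are now near home. I keep pressing in 0.5 mm steps.

```bash
for i in 1; do python3 -m crank '[{"tx":0,"ty":0,"tz":0.0005,"rx":0,"ry":0,"rz":0,"claw":1},{"tx":0,"ty":0,"tz":0.0005,"rx":0,"ry":0,"rz":0,"claw":1}]'| grep -E "eef|wrist";  python3 -m crank '[{"tx":0,"ty":0,"tz":0.0005,"rx":0,"ry":0,"rz":0,"claw":1},{"tx":0,"ty":0,"tz":0.0005,"rx":0,"ry":0,"rz":0,"claw":1}]'| grep -E "eef|wrist"; done
```

```text
eef_pos: [0.5719, 0.0392, 0.1168]
wrist_force: [-0.5, 0.5, -0.2]
eef_pos: [0.572, 0.0392, 0.1163]
wrist_force: [-0.4, -0.8, 1.8]
```

```bash
python3 -m crank '[{"tx":0,"ty":0,"tz":0.0005,"rx":0,"ry":0,"rz":0,"claw":1},{"tx":0,"ty":0,"tz":0.001,"rx":0,"ry":0,"rz":0,"claw":1}]'| grep -E "eef|wrist";  python3 -m crank '[{"tx":0,"ty":0,"tz":0.0005,"rx":0,"ry":0,"rz":0,"claw":1},{"tx":0,"ty":0,"tz":0.0005,"rx":0,"ry":0,"rz":0,"claw":1}]'| grep -E "eef|wrist"
```

```text
eef_pos: [0.5721, 0.0392, 0.1155]
wrist_force: [-1.7, -0.3, 6.4]
eef_pos: [0.5721, 0.0391, 0.1152]
wrist_force: [-2.8, 0.2, 8.9]
```

```bash
python3 -m crank '[{"tx":0,"ty":0,"tz":0.0005,"rx":0,"ry":0,"rz":0,"claw":1},{"tx":0,"ty":0,"tz":0.0005,"rx":0,"ry":0,"rz":0,"claw":1}]'| grep -E "eef|wrist"; python3 - <<'E'
from h import *
where()
_,d=snap('scene','s5'); k=(pts('scene',d)-O)@C*1000
for lo in(-104,-97,-90,-83):
        m=(abs(k[...,1])<16)&(abs(k[...,1])>6)&(k[...,0]>lo)&(k[...,0]<lo+7)&(k[...,2]>70)&(k[...,2]<120); print(lo+3.5,m.sum(),np.percentile(k[m][:,2],[50,75,90]).round(1))
E
```

```text
eef_pos: [0.5722, 0.0392, 0.1148]
wrist_force: [-3.5, 0.0, 12.3]
t 8.4 clamp TCP [-57.8  -0.7 114.8] rpy [-180.    -0.   -13.6] F clamp [-3.41 -0.79 12.33] open 0.0
-100.5 16 [78.8 80.6 81.5]
-93.5 17 [82.3 84.1 85.9]
-86.5 21 [87.9 89.9 91.5]
-79.5 20 [91.8 92.6 94.7]
```

The force rises steeply to 12 N, so the cap is home on the tube. I lift off and go round in front of the knob.

```bash
python3 -m crank '[{"tx":0,"ty":0,"tz":-0.02,"rx":0,"ry":0,"rz":0,"claw":1},{"tx":0,"ty":0,"tz":-0.06,"rx":0,"ry":0,"rz":0,"claw":1},{"tx":-0.02,"ty":0,"tz":-0.085,"rx":0,"ry":0,"rz":0,"claw":1},{"tx":-0.06,"ty":0,"tz":-0.085,"rx":0,"ry":0,"rz":0,"claw":1},{"tx":-0.1,"ty":0,"tz":-0.085,"rx":0,"ry":0,"rz":0,"claw":1},{"tx":-0.137,"ty":0,"tz":-0.085,"rx":0,"ry":0,"rz":0,"claw":1},{"tx":-0.137,"ty":0,"tz":-0.085,"rx":0,"ry":0,"rz":0,"claw":1}]'
python3 - <<'E'
from h import *
where([-195,0,114])
a,d=snap('scene','s6'); P=pts('scene',d); k=(P-O)@C*1000
dark=(a.max(-1)<45)&(k[...,0]<-100)&(k[...,0]>-170)&(abs(k[...,1])<25)&(k[...,2]>60)&(k[...,2]<150)
print('knob',dark.sum(),k[dark].mean(0),np.percentile(k[dark],[5,95],0))
cv2.imwrite('pics/b3.png',cv2.resize(a[140:260,230:380],(750,600),interpolation=2)[...,::-1])
E
```

```text
t: 9.32
eef_pos: [0.4371, 0.0719, 0.1996]
orientation: [3.141, 0.0, -0.236]
wrist_force: [1.1, -0.6, 0.1]
opening: 0.003
grip_force: 0.0
t 9.32 clamp TCP [-196.8   -1.4  199.6] rpy [180.    0.  -13.5] F clamp [ 1.25 -0.35  0.11] open 0.0
to go tool m [ 0.0018 -0.0014  0.0856] turn [0.01 0.01 0.35]
knob 50 [-145.71735843    3.32967239  119.63810199] [[-151.53922156   -5.75133624  114.01087359]
 [-139.22612426   11.17027916  125.35113927]]
```

View pics/b3.png

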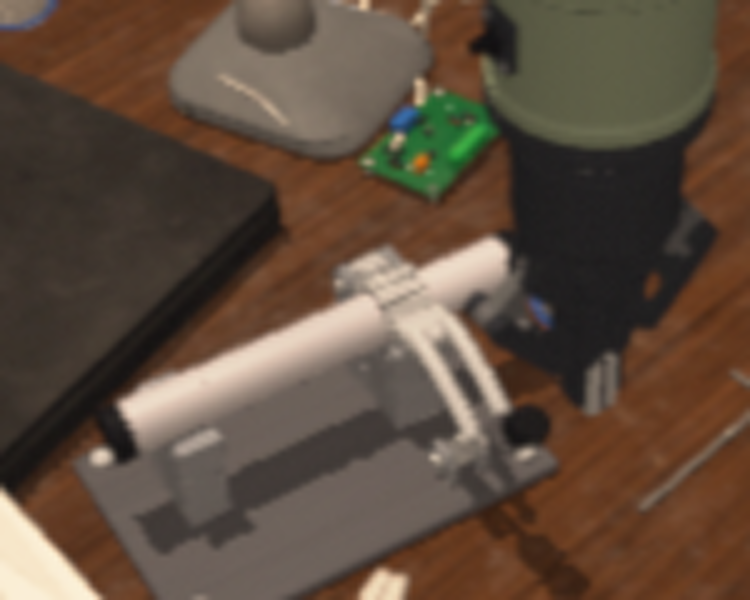

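The cap lies home with its prongs at about (470,400), and the knob is at about (525,425), still out. The fingers are in front of the knob. I descend and start pushing it along its arc.

```bash
python3 -m crank '[{"tx":0,"ty":-0.001,"tz":0.03,"rx":0,"ry":0,"rz":0,"claw":1},{"tx":0,"ty":-0.001,"tz":0.06,"rx":0,"ry":0,"rz":0,"claw":1},{"tx":0,"ty":-0.001,"tz":0.086,"rx":0,"ry":0,"rz":0,"claw":1},{"tx":0.014,"ty":-0.001,"tz":0.086,"rx":0,"ry":0,"rz":0,"claw":1},{"tx":0.024,"ty":-0.001,"tz":0.086,"rx":0,"ry":0,"rz":0,"claw":1},{"tx":0.029,"ty":-0.001,"tz":0.084,"rx":0,"ry":0,"rz":0,"claw":1},{"tx":0.034,"ty":-0.001,"tz":0.08,"rx":0,"ry":0,"rz":0,"claw":1},{"tx":0.039,"ty":-0.001,"tz":0.077,"rx":0,"ry":0,"rz":0,"claw":1},{"tx":0.044,"ty":-0.001,"tz":0.073,"rx":0,"ry":0,"rz":0,"claw":1},{"tx":0.044,"ty":-0.001,"tz":0.073,"rx":0,"ry":0,"rz":0,"claw":1}]'
python3 - <<'E'
from h import *
where([-137,0,137.6])
a,d=snap('scene','s7');b,_=snap('top','t7')
x=cv2.resize(a[160:260,270:370],(400,400),interpolation=2);y=cv2.resize(b[160:260,260:360],(400,400),interpolation=2)
cv2.imwrite('pics/b4.png',np.hstack([x,y])[...,::-1])
E
```

```text
t: 10.62
eef_pos: [0.4825, 0.062, 0.1267]
orientation: [-3.141, -0.001, -0.238]
wrist_force: [-0.3, -0.7, -0.0]
opening: -0.004
grip_force: 0.0
t 10.62 clamp TCP [-1.503e+02 -1.000e-01  1.267e+02] rpy [-1.80e+02 -1.00e-01 -1.37e+01] F clamp [-0.11 -0.79 -0.04] open -0.0
to go tool m [ 0.0134 -0.0001 -0.0108] turn [-0.03 -0.07  0.25]
```

View pics/b4.png

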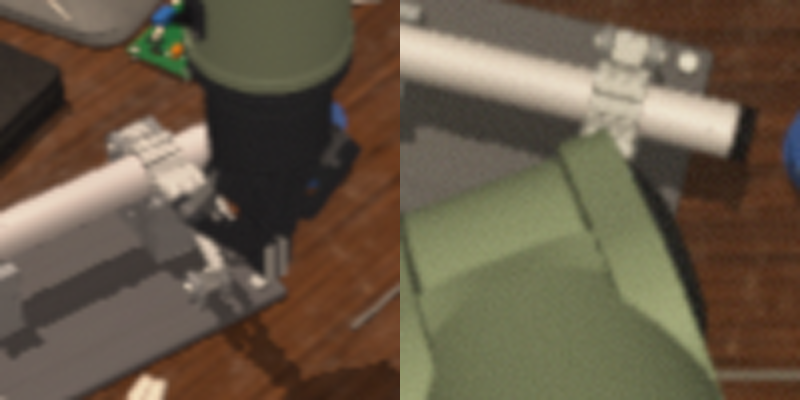

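The fingertips at (275,255) are against the knob, which the gripper hides, and the bolt is moving up towards the prongs. I continue to about 0.35 rad.

```bash
python3 -m crank '[{"tx":0.005,"ty":0,"tz":-0.004,"rx":0,"ry":0,"rz":0,"claw":1},{"tx":0.01,"ty":0,"tz":-0.007,"rx":0,"ry":0,"rz":0,"claw":1},{"tx":0.014,"ty":0,"tz":-0.01,"rx":0,"ry":0,"rz":0,"claw":1},{"tx":0.014,"ty":0,"tz":-0.01,"rx":0,"ry":0,"rz":0,"claw":1}]' | grep -E "eef|wrist"
python3 -m crank '[{"tx":0.002,"ty":0,"tz":-0.001,"rx":0,"ry":0,"rz":0,"claw":1},{"tx":0.004,"ty":0,"tz":-0.002,"rx":0,"ry":0,"rz":0,"claw":1}]' | grep -E "eef|wrist"
python3 - <<'E'
from h import *
where()
a,d=snap('scene','s8'); k=(pts('scene',d)-O)@C*1000
m=(a.max(-1)<70)&(k[...,0]<-60)&(k[...,0]>-150)&(abs(k[...,1])<16)&(k[...,2]>95)&(k[...,2]<160)
print(m.sum(), np.percentile(k[m],[5,50,95],0).round())
E
```

```text
eef_pos: [0.496, 0.0587, 0.1365]
wrist_force: [-0.7, 0.9, 0.4]
eef_pos: [0.4992, 0.0579, 0.1383]
wrist_force: [-1.9, 1.1, -0.3]
t 11.47 clamp TCP [-1.332e+02 -1.000e-01  1.383e+02] rpy [180.    0.  -13.6] F clamp [-2.07  0.57 -0.32] open -0.0
44 [[-141.  -11.  105.]
 [-136.   11.  142.]
 [-107.   15.  156.]]
```

```bash
python3 -m crank '[{"tx":0.002,"ty":0,"tz":-0.001,"rx":0,"ry":0,"rz":0,"claw":1},{"tx":0.003,"ty":0,"tz":-0.001,"rx":0,"ry":0,"rz":0,"claw":1}]' | grep -E "eef|wrist"
python3 -m crank '[{"tx":0.002,"ty":0,"tz":-0.001,"rx":0,"ry":0,"rz":0,"claw":1},{"tx":0.003,"ty":0,"tz":-0.001,"rx":0,"ry":0,"rz":0,"claw":1}]' | grep -E "eef|wrist"
```

```text
eef_pos: [0.5023, 0.0571, 0.1394]
wrist_force: [-3.4, 1.0, 0.7]
eef_pos: [0.5053, 0.0564, 0.1404]
wrist_force: [-2.5, 0.4, 1.0]
```

```bash
python3 -m crank '[{"tx":0.001,"ty":0,"tz":0,"rx":0,"ry":0,"rz":0,"claw":1},{"tx":0.002,"ty":0,"tz":-0.001,"rx":0,"ry":0,"rz":0,"claw":1}]' | grep -E "eef|wrist"
python3 -m crank '[{"tx":0.001,"ty":0,"tz":0,"rx":0,"ry":0,"rz":0,"claw":1},{"tx":0.002,"ty":0,"tz":-0.001,"rx":0,"ry":0,"rz":0,"claw":1}]' | grep -E "eef|wrist"
```

```text
eef_pos: [0.5071, 0.0559, 0.1412]
wrist_force: [-1.6, 0.5, -1.1]
eef_pos: [0.509, 0.0555, 0.1423]
wrist_force: [-2.3, 0.7, -0.7]
```

```bash
python3 -m crank '[{"tx":0.001,"ty":0,"tz":0,"rx":0,"ry":0,"rz":0,"claw":1},{"tx":0.002,"ty":0,"tz":-0.001,"rx":0,"ry":0,"rz":0,"claw":1}]' | grep -E "eef|wrist"
```

```text
eef_pos: [0.511, 0.055, 0.1433]
wrist_force: [-2.2, 1.0, -1.1]
```

```bash
python3 -m crank '[{"tx":0.001,"ty":0,"tz":0,"rx":0,"ry":0,"rz":0,"claw":1},{"tx":0.0015,"ty":0,"tz":-0.0005,"rx":0,"ry":0,"rz":0,"claw":1}]' | grep -E "eef|wrist"
```

```text
eef_pos: [0.5125, 0.0546, 0.1438]
wrist_force: [-1.3, 0.2, -1.1]
```

```bash
python3 -m crank '[{"tx":0.001,"ty":0,"tz":0,"rx":0,"ry":0,"rz":0,"claw":1},{"tx":0.0015,"ty":0,"tz":-0.0005,"rx":0,"ry":0,"rz":0,"claw":1}]' | grep -E "eef|wrist"
```

```text
eef_pos: [0.5139, 0.0543, 0.1443]
wrist_force: [-1.7, 0.5, -0.5]
```

```bash
python3 -m crank '[{"tx":0.001,"ty":0,"tz":0,"rx":0,"ry":0,"rz":0,"claw":1},{"tx":0.0015,"ty":0,"tz":-0.0005,"rx":0,"ry":0,"rz":0,"claw":1}]' | grep -E "eef|wrist"
```

```text
eef_pos: [0.5154, 0.054, 0.1448]
wrist_force: [-1.9, 1.1, 0.1]
```

```bash
python3 -m crank '[{"tx":0.001,"ty":0,"tz":0,"rx":0,"ry":0,"rz":0,"claw":1},{"tx":0.0015,"ty":0,"tz":-0.0005,"rx":0,"ry":0,"rz":0,"claw":1}]' | grep -E "eef|wrist"
```

```text
eef_pos: [0.5168, 0.0536, 0.1453]
wrist_force: [-1.7, -0.1, -1.2]
```

```bash
python3 -m crank '[{"tx":0.001,"ty":0,"tz":0,"rx":0,"ry":0,"rz":0,"claw":1},{"tx":0.0015,"ty":0,"tz":-0.0005,"rx":0,"ry":0,"rz":0,"claw":1}]' | grep -E "eef|wrist"
```

```text
eef_pos: [0.5183, 0.0532, 0.1458]
wrist_force: [-1.5, 0.2, -0.4]
```

```bash
python3 -m crank '[{"tx":0.001,"ty":0,"tz":0,"rx":0,"ry":0,"rz":0,"claw":1},{"tx":0.0015,"ty":0,"tz":-0.0005,"rx":0,"ry":0,"rz":0,"claw":1}]' | grep -E "eef|wrist"
```

```text
eef_pos: [0.5198, 0.0529, 0.1463]
wrist_force: [-1.9, -0.0, -1.2]
```

```bash
python3 -m crank '[{"tx":0.001,"ty":0,"tz":0,"rx":0,"ry":0,"rz":0,"claw":1},{"tx":0.0015,"ty":0,"tz":-0.0005,"rx":0,"ry":0,"rz":0,"claw":1}]' | grep -E "eef|wrist"
```

```text
eef_pos: [0.5212, 0.0525, 0.1468]
wrist_force: [-1.8, 0.7, -0.6]
```

```bash
python3 -m crank '[{"tx":0.001,"ty":0,"tz":0,"rx":0,"ry":0,"rz":0,"claw":1},{"tx":0.0015,"ty":0,"tz":-0.0005,"rx":0,"ry":0,"rz":0,"claw":1}]' | grep -E "eef|wrist"
```

```text
eef_pos: [0.5227, 0.0521, 0.1473]
wrist_force: [-2.2, -0.2, -0.2]
```

```bash
python3 -m crank '[{"tx":0.001,"ty":0,"tz":0,"rx":0,"ry":0,"rz":0,"claw":1},{"tx":0.0015,"ty":0,"tz":-0.0003,"rx":0,"ry":0,"rz":0,"claw":1}]' | grep -E "eef|wrist"
```

```text
eef_pos: [0.5242, 0.0518, 0.1476]
wrist_force: [-2.3, 0.6, -0.5]
```

```bash
python3 -m crank '[{"tx":0.001,"ty":0,"tz":0,"rx":0,"ry":0,"rz":0,"claw":1},{"tx":0.0015,"ty":0,"tz":-0.0003,"rx":0,"ry":0,"rz":0,"claw":1}]' | grep -E "eef|wrist"
```

```text
eef_pos: [0.5256, 0.0514, 0.1479]
wrist_force: [-1.2, 0.6, -1.8]
```

```bash
python3 -m crank '[{"tx":0.001,"ty":0,"tz":0,"rx":0,"ry":0,"rz":0,"claw":1},{"tx":0.0015,"ty":0,"tz":-0.0003,"rx":0,"ry":0,"rz":0,"claw":1}]' | grep -E "eef|wrist"
```

```text
eef_pos: [0.5271, 0.0511, 0.1482]
wrist_force: [-2.6, 0.6, -1.6]
```

```bash
python3 -m crank '[{"tx":0.001,"ty":0,"tz":0,"rx":0,"ry":0,"rz":0,"claw":1},{"tx":0.0015,"ty":0,"tz":0,"rx":0,"ry":0,"rz":0,"claw":1}]' | grep -E "eef|wrist"
```

```text
eef_pos: [0.5285, 0.0508, 0.1483]
wrist_force: [-2.9, -0.0, 1.5]
```

```bash
python3 -m crank '[{"tx":0.001,"ty":0,"tz":0,"rx":0,"ry":0,"rz":0,"claw":1},{"tx":0.0015,"ty":0,"tz":0,"rx":0,"ry":0,"rz":0,"claw":1}]' | grep -E "eef|wrist"
```

```text
eef_pos: [0.53, 0.0504, 0.1482]
wrist_force: [-2.1, -0.7, 1.3]
```

```bash
python3 -m crank '[{"tx":0.001,"ty":0,"tz":0,"rx":0,"ry":0,"rz":0,"claw":1},{"tx":0.0015,"ty":0,"tz":0,"rx":0,"ry":0,"rz":0,"claw":1}]' | grep -E "eef|wrist"
```

```text
eef_pos: [0.5314, 0.05, 0.1482]
wrist_force: [-1.8, 1.0, 0.7]
```

```bash
python3 -m crank '[{"tx":0.001,"ty":0,"tz":0,"rx":0,"ry":0,"rz":0,"claw":1},{"tx":0.0015,"ty":0,"tz":0,"rx":0,"ry":0,"rz":0,"claw":1}]' | grep -E "eef|wrist"
```

```text
eef_pos: [0.5327, 0.0497, 0.1482]
wrist_force: [-4.6, 1.0, 1.9]
```

```bash
python3 -m crank '[{"tx":0.001,"ty":0,"tz":0,"rx":0,"ry":0,"rz":0,"claw":1},{"tx":0.0015,"ty":0,"tz":0,"rx":0,"ry":0,"rz":0,"claw":1}]' | grep -E "eef|wrist"
```

```text
eef_pos: [0.5341, 0.0494, 0.1482]
wrist_force: [-5.7, 0.1, 2.3]
```

```bash
python3 -m crank '[{"tx":0.001,"ty":0,"tz":0,"rx":0,"ry":0,"rz":0,"claw":1},{"tx":0.0015,"ty":0,"tz":0,"rx":0,"ry":0,"rz":0,"claw":1}]' | grep -E "eef|wrist"
```

```text
eef_pos: [0.5355, 0.049, 0.1481]
wrist_force: [-5.0, -0.0, 1.3]
```

The wedge begins at about 5 N. I hold to average out the noise.

```bash
for i in 1 2 3 4; do python3 -m crank '[{"tx":0,"ty":0,"tz":0,"rx":0,"ry":0,"rz":0,"claw":1}]' | grep wrist; done; python3 -c "
from h import *
where()"
```

```text
wrist_force: [-4.3, 1.6, 1.9]
wrist_force: [-4.8, 0.3, 2.0]
wrist_force: [-4.7, 0.2, 1.5]
wrist_force: [-5.7, 1.0, 1.6]
t 17.52 clamp TCP [-95.7  -0.  148.1] rpy [180.    0.  -13.6] F clamp [-5.77 -0.41  1.6 ] open -0.0
```

```bash
python3 -m crank '[{"tx":0.0007,"ty":0,"tz":-0.0002,"rx":0,"ry":0,"rz":0,"claw":1},{"tx":0.0007,"ty":0,"tz":-0.0002,"rx":0,"ry":0,"rz":0,"claw":1}]' | grep -E "eef|wrist"; for i in 1 2 3; do python3 -m crank '[{"tx":0,"ty":0,"tz":0,"rx":0,"ry":0,"rz":0,"claw":1}]' | grep wrist; done
```

```text
eef_pos: [0.5364, 0.0488, 0.1483]
wrist_force: [-4.2, 0.8, 0.4]
wrist_force: [-4.7, 0.4, -0.2]
wrist_force: [-5.1, 0.9, 0.1]
wrist_force: [-4.9, 1.3, -0.6]
```

```bash
python3 -m crank '[{"tx":0.0007,"ty":0,"tz":0,"rx":0,"ry":0,"rz":0,"claw":1},{"tx":0.001,"ty":0,"tz":0,"rx":0,"ry":0,"rz":0,"claw":1}]' | grep -E "eef|wrist"; for i in 1 2 3; do python3 -m crank '[{"tx":0,"ty":0,"tz":0,"rx":0,"ry":0,"rz":0,"claw":1}]' | grep wrist; done
```

```text
eef_pos: [0.5372, 0.0486, 0.1484]
wrist_force: [-6.7, 1.1, 2.0]
wrist_force: [-5.9, 0.8, 1.3]
wrist_force: [-5.1, 1.9, 0.3]
wrist_force: [-5.2, 1.1, 1.1]
```

```bash
python3 -m crank '[{"tx":0.0005,"ty":0,"tz":0,"rx":0,"ry":0,"rz":0,"claw":1},{"tx":0.0006,"ty":0,"tz":0,"rx":0,"ry":0,"rz":0,"claw":1}]' | grep -E "eef|wrist"; for i in 1 2 3; do python3 -m crank '[{"tx":0,"ty":0,"tz":0,"rx":0,"ry":0,"rz":0,"claw":1}]' | grep wrist; done
```

```text
eef_pos: [0.5379, 0.0484, 0.1484]
wrist_force: [-5.6, -0.4, 2.4]
wrist_force: [-4.5, -0.2, 1.4]
wrist_force: [-5.8, 0.8, 2.3]
wrist_force: [-5.0, 1.5, 2.5]
```

```bash
python3 -m crank '[{"tx":0.0005,"ty":0,"tz":-0.0003,"rx":0,"ry":0,"rz":0,"claw":1},{"tx":0.001,"ty":0,"tz":-0.0003,"rx":0,"ry":0,"rz":0,"claw":1}]' | grep -E "eef|wrist"; for i in 1 2 3 4; do python3 -m crank '[{"tx":0,"ty":0,"tz":0,"rx":0,"ry":0,"rz":0,"claw":1}]' | grep wrist; done
```

```text
eef_pos: [0.5385, 0.0483, 0.1485]
wrist_force: [-7.1, 1.7, 0.9]
wrist_force: [-7.3, 1.2, 1.5]
wrist_force: [-7.1, 1.0, 1.0]
wrist_force: [-6.9, 0.5, 1.4]
wrist_force: [-6.9, 1.1, 1.3]
```

Push is steady at about 7 N, so the nut is wedged. I let go by backing straight off.

```bash
python3 -m crank '[{"tx":-0.005,"ty":0,"tz":0,"rx":0,"ry":0,"rz":0,"claw":1},{"tx":-0.02,"ty":0,"tz":0,"rx":0,"ry":0,"rz":0,"claw":1},{"tx":-0.05,"ty":0,"tz":-0.01,"rx":0,"ry":0,"rz":0,"claw":1},{"tx":-0.07,"ty":0,"tz":-0.05,"rx":0,"ry":0,"rz":0,"claw":1},{"tx":-0.08,"ty":0.04,"tz":-0.1,"rx":0,"ry":0,"rz":0,"claw":1},{"tx":-0.08,"ty":0.09,"tz":-0.12,"rx":0,"ry":0,"rz":0,"claw":1},{"tx":-0.08,"ty":0.14,"tz":-0.12,"rx":0,"ry":0,"rz":0,"claw":1},{"tx":-0.08,"ty":0.14,"tz":-0.12,"rx":0,"ry":0,"rz":0,"claw":1}]'
python3 - <<'E'
from h import *
where()
a,d=snap('scene','s9');b,_=snap('top','t9'); k=(pts('scene',d)-O)@C*1000
m=(a.max(-1)<55)&(k[...,0]<-40)&(k[...,0]>-150)&(abs(k[...,1])<25)&(k[...,2]>105)&(k[...,2]<160)
if m.any(): q=k[m]; print('knob',m.sum(),q.mean(0).round(),'phi',np.arctan2(-66-np.median(q[:,0]),np.median(q[:,2])-22))
x=cv2.resize(a[150:250,250:350],(400,400),interpolation=2);y=cv2.resize(b[150:250,260:360],(400,400),interpolation=2)
cv2.imwrite('pics/b5.png',np.hstack([x,y])[...,::-1])
E
```

```text
t: 21.15
eef_pos: [0.4268, -0.0718, 0.2691]
orientation: [3.141, -0.001, -0.243]
wrist_force: [0.4, 0.8, 0.2]
opening: 0.003
grip_force: 0.0
t 21.15 clamp TCP [-172.3 -143.4  269.1] rpy [ 1.80e+02 -1.00e-01 -1.39e+01] F clamp [0.24 0.86 0.18] open 0.0
knob 56 [-77.   2. 143.] phi 0.09579272451668845
```

View pics/b5.png

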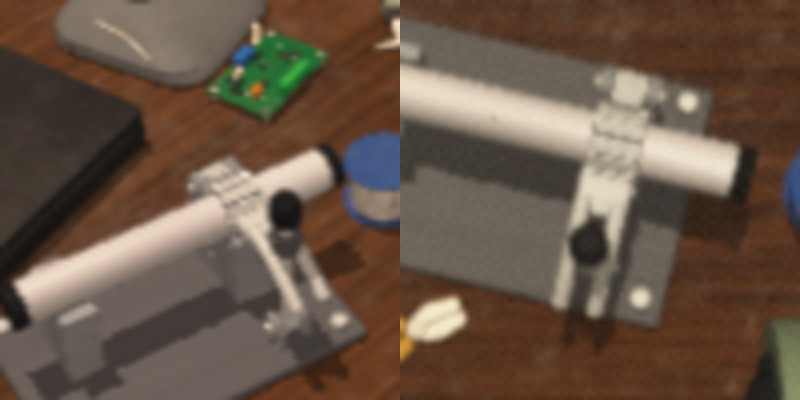

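The knob stands between the prongs at (590,240) in the right crop, with the bolt at about 0.09 rad. The cap is home, and the tube and tools have not moved. I hand the job in.

```bash
python3 -c "
from workcell import ctrl
print(ctrl.finish_job())"
```

```text
the job is handed in; nothing more can be done
None
```

The job is handed in with the hinged half home on the tube and the bolt wedged between the prongs at about 7 N of push (bolt angle about 0.09 rad); the tube and tools looked undisturbed in the last picture, but the hand-in gave no verdict.

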